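# Pack the sensor head for calibration and close the carton

### The arm

A 6-joint arm with a two-finger parallel gripper is mounted at the origin on a cart in front of the work surface, level with it; the furniture and walls round the work are solid. World frame = base frame: x ahead of the robot, y to its left, z up, the work surface at z = 0. Lengths are in mm, angles in degrees, forces in N, time in s.
With the tool pointing down it reaches from about 300 to 850 mm from the base axis. Payload 4.2 kg.
Tool frame: the origin (TCP) lies at the very end of the fingers, on their centre line; the grasp point (between the pads) lies 19 mm behind it; z points along the fingers, y is the line along which they close (so a half turn about z gives the same grasp; the last joint's range is limited). The gripper opens to 91 mm and grips with 3 to 60 N. Pads are 32 mm wide; open, the fingers measure 118 mm over their backs; the gripper's body (76 mm by 178 mm) begins 60 mm behind the grasp point.
Start: joints at [64.286, 18.312, 89.639, -0, 72.044, -1.146], TCP at [239.078, 522.958, 213.976] pointing down, gripper open.
Joint ranges: [-177.97, 177.97], [-48.28, 115.42], [12.27, 149.76], [-77.06, 257.06], [2.81, 150.46], [-146.56, 146.56]. Speed limits (degrees/s): [147.25, 147.25, 180, 180, 180, 180].

### API

Orientations are given as [roll, pitch, yaw] about the fixed x, y, z axes, in that order (R = Rz(yaw) Ry(pitch) Rx(roll)).
In Python, from workcell import env, eyes gives the robot as it stands.
- The arm moves only by the tool send_rows, never from a script. Its argument "targets" is text: rows parted by semicolons, each of 7 numbers parted by spaces: the shift along the tool's x, y, z in m, then the turn, a rotation vector about the tool's x, y, z in degrees, then the opening in per cent of the stroke, from 0 (shut) to 100 (fully open). A call has 1 to 12 rows; each row is the pose to reach, as a shift and turn from the pose commanded when the call began, along the tool's axes at that moment; what a row does not reach only later rows make up. A row lasts 1/12 s, in which the tool goes at most 41.7 mm and 7.16 degrees, less where a joint would pass 70% of its speed; a pose out of reach is approached as far as the arm can. A call with a gripper value outside its range is refused whole. The fingers move at their own pace and stop on an object; "grip_force" is the grip in N (left out, the last holds). Time passes only in rows, so rows that repeat a pose let the fingers close. It gives the time, the measured TCP pose, the force, the opening and the grip force at its end, in the units of the state.
- env.state(): the state, without advancing time (a new reading comes with each control period).
- eyes.grab_frame(name): name is "side" or "top"; returns a dict with "image" (384x512x3 uint8, blue, green, red), "fovy" (degrees; the focal length in pixels is half the picture's height over the tangent of half this angle, whatever the lens; pixels are square), "cx", "cy" (the principal point, pixels), "eye" and "attitude" of the camera in the world. Camera axes: x right, y up, looking along -z (the intrinsics and any distortion apply to the point x, -y, -z); pixel columns grow to the right and rows downward; lengths in mm; the calibration is good to about 2 mm. A picture is of the moment at which its call begins. There is no depth.
- env.job_done(): hands the job in; it is judged then, once.
The state is a dict: "time_s": time; "qpos": joint angles; "qvel": joint speeds; "effort": joint torques, N m; "ee_pos": TCP position; "ee_rot": TCP orientation; "force": force on the tool from outside, world axes, zero at the start; "torque": the same for the moment, N m; "gripper_width": finger opening in mm; "gripper_force": force on a finger pad.
Only numpy, scipy, OpenCV 4.12 (cv2) and the standard library are available. Lean on these libraries where they do the work, as an engineer would, in place of code of your own. Each camera call takes 0.05 s, during which the arm holds its last target. There are 200 camera calls.

### The job

Pack the blue-and-silver sensor head for its trip to calibration: turn it until the flat side of its flange matches the D-shaped pocket in the carton's foam and lower it gently, upright and fully home, into the pocket without dropping it. Then close the carton: fold the two short end flaps in first, and after them the two long flaps flat on top. Leave everything else on the bench where it is.

Things in the scene. Friction and masses are not known exactly. Their poses are not given: they have to be found in the camera images.
- carton: Brown cardboard shipping carton, 120 (its x) x 160 (its y) mm, stuck to the worktop so that it cannot slide, open at the top; origin under the centre of its bottom, z up. Walls 4 mm thick: the end walls (y = +-80 mm) are 100 mm high and carry the short flaps, the long walls (x = +-60 mm) are 104 mm high and carry the long flaps. Clear inside 112 x 152 mm.
- foam_top (a point): Centre of the flat top of the dark firm foam block that fills the carton's bottom, 42 mm above the carton's underside. It has two pockets 23 mm deep with pale blue floors: the D-shaped one (pocket) and a rectangular one at x = 0, y = +47 mm of the carton's frame, in which a brass tee already lies, below the foam's top.
- pocket (a point): Centre of the floor of the D-shaped pocket, at [0, -15, 19] mm in the carton's frame (23 mm below the foam's top), axes as the carton's. Radius 30 mm, with a flat side on the carton's +x side, 21 mm from the centre. The sensor head fits only with its own x axis along the carton's +x: 2 mm of play all round, 0.1 rad of turn. Seated, its origin is here; unseated it stands too high for the flaps.
- sensor_head: Sensor head, 0.15 to 0.3 kg, 70 mm high, standing on its flange; origin at the centre of its underside, z up. Lowest 24 mm: blue D-shaped flange, radius 28 mm with one flat on its own +x side, 19 mm from the axis (a white dot on the flange's top marks the flat). Above it a silver barrel, then from 66 to 70 mm a black window bezel of radius 15.5 mm.
- sensor_grip (a point): Point on the sensor head's axis 50 mm above its underside, in its silver barrel (24 to 66 mm, radius 20 mm), axes as the sensor head's. The barrel has two parallel grip flats 32 mm apart and 24 mm wide, facing the sensor head's own +y and -y. With the head in the pocket this point is 69 mm above the carton's underside and 27 mm above the foam.
- flap_left (a joint): Short flap on the end wall at the carton's +y: angle in rad, 0 = closed (flat), pi/2 = straight up, more = splayed outward (at most 2.5). Board 3 mm thick, 60 mm from crease to free edge, 110 mm wide. Crease along the carton's x through [0, 78, 101.7] mm of its frame. All four creases are stiff: a flap stays at whatever angle it is left; under 0.7 N at the free edge moves it.
- flap_right (a joint): Short flap on the end wall at the carton's -y, the mirror image of flap_left: crease along x through [0, -78, 101.7] mm.
- flap_near (a joint): Long flap on the wall at the carton's -x (the side nearer the robot): angle in rad, 0 = closed, pi/2 = straight up, more = splayed outward. Board 3 mm thick, 60 mm from crease to free edge, 158 mm wide. Crease along the carton's y through [-59, 0, 105.5] mm of the carton's frame. Closed, it lies just above the short flaps; it is stopped by them if they are not down.
- flap_far (a joint): Long flap on the wall at the carton's +x (the far side), the mirror image of flap_near: crease along y through [59, 0, 105.5] mm. Closed, the free edges of the two long flaps nearly meet in the middle.
- flap_left_edge (a point): Middle of the free edge of flap_left.
- flap_right_edge (a point): Middle of the free edge of flap_right.
- flap_near_edge (a point): Middle of the free edge of flap_near.
- flap_far_edge (a point): Middle of the free edge of flap_far.
- brown_bottle: Bystander: brown reagent bottle with black cap, diameter 52, height 115 mm; origin at the centre of its underside.
- flask: Bystander: conical glass flask with a cork, diameter 62, height 118 mm; origin at the centre of its underside.
- tape_roll: Bystander: roll of tan packing tape lying flat, diameter 98, height 25 mm; origin at the centre of its underside.
- scissors: Bystander: blue-handled scissors lying flat, 87 x 199 x 9 mm; origin under their middle.
- marker: Bystander: marker pen, 17 x 135 x 16 mm; origin under its middle.
- beaker: Bystander: glass beaker, diameter 72, height 93 mm; origin at the centre of its underside.
- green_cap: Bystander: green screw cap, diameter 53, height 28 mm; origin at the centre of its underside.
- pink_stopper: Bystander: pink rubber stopper, diameter 34, height 28 mm; origin at the centre of its underside.

How it is judged:
By the outcome, as a careful person would: the job done as asked, in the order asked, and still so for the second after the job is handed in, with the robot touching nothing.
It also fails if it takes over 67 s, if anything falls off the work surface, if the arm or the gripper's body presses on something with over 40 N, if the wrist force passes 120 N, or if a joint passes its speed limit or range.

## Working session

There is one attempt and no reset: what is moved stays moved. The work goes in short steps, Python scripts to look and compute and a tool call to move; the robot and the scene stay as the last step left them, time stands still between calls to the robot, and variables do not carry over. Pictures are saved under pics/ and viewed, at most 10 in all, crops included, and the job is handed in when it is done.

Besides the shell and the picture viewer there is one more tool, called after "Call:" as name(argument=value, ...), one argument or row to a line, values as JSON. send_rows: Moves the arm, as the interface text tells. Its arguments: {"type":"object","properties":{"targets":{"type":"string"},"grip_force":{"type":"number"}},"required":["targets"]}

```bash
mkdir -p pics; ls; python3 - <<'E'
from workcell import env, eyes
import cv2
print(env.state())
for n in("side","top"):
    f=eyes.grab_frame(n); cv2.imwrite(f"pics/{n}0.png",f["image"]); print(n,{k:v for k,v in f.items() if k!="image"})
E
```

```text
pics
{'time_s': 0.0, 'qpos': array([ 6.42867827e+01,  1.83510912e+01,  8.97066116e+01, -4.26126758e-04,
        7.20432574e+01, -1.14776937e+00]), 'qvel': array([ 0.0391218 ,  0.06177535, -0.04221628, -0.08466102, -0.00538577,
        0.05745909]), 'effort': array([-1.15172479e-03, -4.12465811e+01, -2.31968790e+01,  7.25232367e-02,
        4.57780052e-02, -1.56904466e-04]), 'ee_pos': array([238.8451582 , 522.49108983, 213.12439868]), 'ee_rot': array([-1.79899052e+02, -1.61727686e-03,  1.55434682e+02]), 'force': array([ 0.8504063 , -0.77973912, -0.67068059]), 'torque': array([-0.06025675,  0.03127839,  0.03410834]), 'gripper_force': 0.0, 'gripper_width': 91.46770898613975}
side {'fovy': 43.52775664932773, 'cx': 255.45837368850897, 'cy': 196.53434704368843, 'eye': array([-194.0752424 , -205.05819528, 1027.43669678]), 'attitude': array([ 39.57416077,  -0.98130737, -78.00163167])}
top {'fovy': 57.10524527745273, 'cx': 254.22339316246692, 'cy': 187.21107419538498, 'eye': array([ 370.09017366,  -57.46714019, 1019.2245227 ]), 'attitude': array([ 10.58631442,  -0.66407778, -90.33599486])}
```

View pics/top0.png

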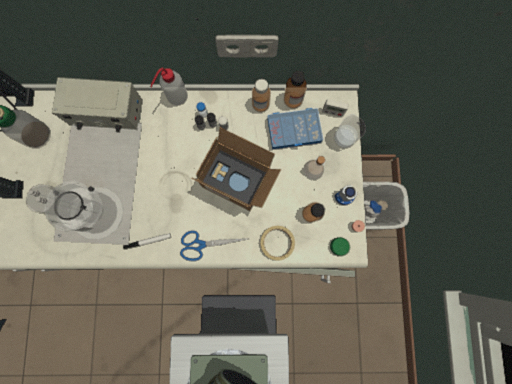

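View pics/side0.png

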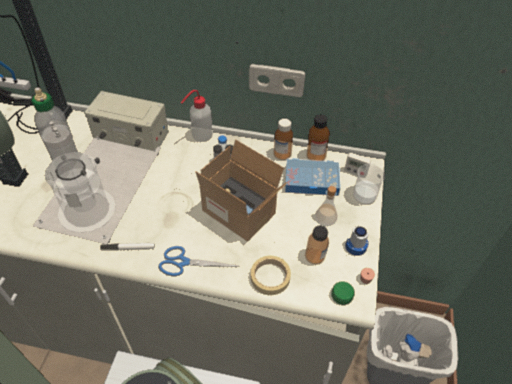

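The top view shows the open carton near (237,172) and the sensor head near (346,195). In the side view they are at (240,195) and (358,240). I'll enlarge both.

```bash
cat > h.py <<'E'
import numpy as np, cv2
from scipy.spatial.transform import Rotation as R
from workcell import env, eyes
def grab(n):
    f=eyes.grab_frame(n); f["R"]=R.from_euler("xyz",f["attitude"],degrees=True).as_matrix()
    f["f"]=192/np.tan(np.radians(f["fovy"]/2)); return f
def ray(f,u,v):
    d=f["R"]@np.array([(u-f["cx"])/f["f"],-(v-f["cy"])/f["f"],-1.]); return d/np.linalg.norm(d)
def onz(f,u,v,z):
    d=ray(f,u,v); return f["eye"]+d*(z-f["eye"][2])/d[2]
def proj(f,P):
    c=(np.atleast_2d(P)-f["eye"])@f["R"]; return np.c_[f["cx"]-f["f"]*c[:,0]/c[:,2], f["cy"]+f["f"]*c[:,1]/c[:,2]]
def tri(fa,a,fb,b):
    d1,d2=ray(fa,*a),ray(fb,*b); A=np.c_[d1,-d2]; t=np.linalg.lstsq(A,fb["eye"]-fa["eye"],rcond=None)[0]
    p,q=fa["eye"]+t[0]*d1,fb["eye"]+t[1]*d2; return (p+q)/2,np.linalg.norm(p-q)
def crop(f,x,y,w,h,s):
    return cv2.resize(f["image"][y:y+h,x:x+w],None,fx=s,fy=s,interpolation=cv2.INTER_CUBIC)
E
python3 - <<'E'
from h import *
t,s=grab("top"),grab("side")
a=np.hstack([crop(t,190,120,100,100,4),crop(s,190,135,100,100,4)])
b=np.hstack([crop(t,326,175,40,20,10),crop(s,338,220,40,20,10)])
b=np.hstack([crop(t,331,177,40,20,10),crop(s,338,226,40,30,10)[:200]])
b=np.hstack([crop(t,326,177,40,40,5),crop(s,338,220,40,40,5),crop(t,140,230,80,40,5)])
cv2.imwrite("pics/c1.png",np.vstack([a,b]))
# sanity: sensor
print(tri(t,(348,195),s,(358,237)), onz(t,238,170,100),onz(t,238,170,42))
E
```

```text
(array([ 527.14261151, -329.13737421,   53.23617241]), np.float64(2.801776751333848)) [588.8052099 -26.0296466 100.       ] [602.60539885 -24.04604566  42.        ]
```

View pics/c1.png

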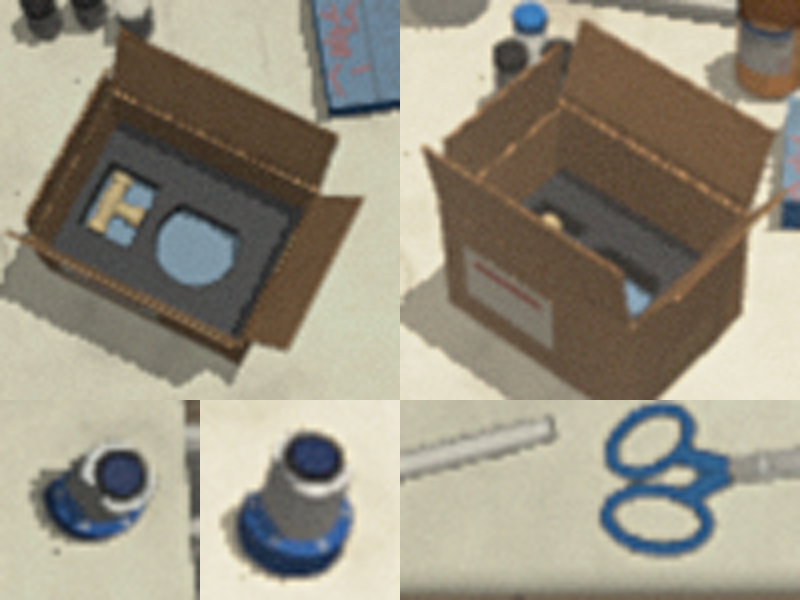

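The crops show the carton turned about -25° with all four flaps splayed, and the pocket's flat facing far right. Next I'll fit the carton yaw and centre, and rectify the flange plane to get the head's turn.

```bash
cat >> h.py <<'E'
def rect(f,c,z,half,s):
    # top-down picture: right=-y, up=+x
    n=int(2*half*s); P=[[c[0]+half,c[1]+half,z],[c[0]+half,c[1]-half,z],[c[0]-half,c[1]-half,z],[c[0]-half,c[1]+half,z]]
    H=cv2.getPerspectiveTransform(proj(f,P).astype(np.float32),np.float32([[0,0],[n,0],[n,n],[0,n]]))
    return cv2.warpPerspective(f["image"].astype(np.float32),H,(n,n),flags=cv2.INTER_CUBIC).clip(0,255).astype(np.uint8)
E
python3 - <<'E'
from h import *
T=[grab("top") for _ in range(5)];S=[grab("side") for _ in range(5)]
t,s=T[0],S[0]
t["image"]=np.mean([x["image"] for x in T],0).astype(np.uint8);s["image"]=np.mean([x["image"] for x in S],0).astype(np.uint8)
import pickle; pickle.dump((t,s),open("ts0.pkl","wb"))
# carton from crease points in crop coordinates
c=lambda u,v:(190+u/4,120+v/4)
for n,(a,b,z) in dict(far=((112,95),(322,192),105.5),near=((40,238),(243,347),105.5),foam=((122,128),(300,208),42),foam2=((57,247),(238,330),42)).items():
    A,B=onz(t,*c(*a),z),onz(t,*c(*b),z); d=A-B; print(n,A[:2].round(1),B[:2].round(1),np.linalg.norm(d).round(1),np.degrees(np.arctan2(-d[0],d[1])).round(1),((A+B)/2)[:2].round(1))
# pocket floor: pale blue
def blob(f,x0,y0,x1,y1,lo,hi):
    m=np.zeros((384,512),np.uint8); m[y0:y1,x0:x1]=cv2.inRange(cv2.cvtColor(f["image"],cv2.COLOR_BGR2HSV)[y0:y1,x0:x1],lo,hi)
    n,l,st,ce=cv2.connectedComponentsWithStats(m); k=1+np.argmax(st[1:,4]); return l==k,ce[k],st[k]
m,ce,st=blob(t,215,150,265,205,(90,40,110),(125,140,255)); print("pocket",ce,st,onz(t,*ce,19))
# bezel
for f,b in((t,(326,177,366,217)),(s,(338,220,378,260))):
    m,ce,st=blob(f,*b,(100,60,10),(130,255,105)); print("bezel",ce,st,onz(f,*ce,70))
c0=(525,-322)
v=[rect(f,c0,24,45,4.2) for f in(t,s)]
cv2.imwrite("pics/r1.png",np.hstack(v))
E
```

```text
far [660.3  27.8] [ 592.7 -112.7] 155.9 -25.7 [626.5 -42.5]
near [562.1  74. ] [489.  -59.7] 152.4 -28.6 [525.5   7.2]
foam [655.8  26.3] [ 596.5 -100.7] 140.1 -25.0 [626.1 -37.2]
foam2 [568.9  71. ] [509.3 -56.4] 140.7 -25.1 [539.1   7.3]
pocket [237.90310078 182.20542636] [229 173  19  18 258] [571.86266211 -23.07292478  19.        ]
bezel [339.20967742 198.48387097] [335 192  12  13  62] [ 515.29598098 -301.21834821   70.        ]
bezel [352.94059406 248.87128713] [346 239  20  16 101] [ 476.8781355  -316.44227921   70.        ]
```

View pics/r1.png

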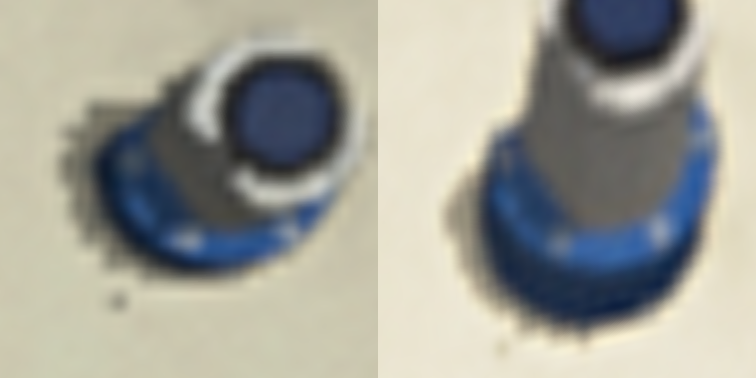

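Call:
send_rows(
  targets="-0.3 -0.32 -0.087 0 0 80 100;-0.3 -0.32 -0.087 0 0 80 100;-0.3 -0.32 -0.087 0 0 80 100;-0.3 -0.32 -0.087 0 0 80 100;-0.3 -0.32 -0.087 0 0 80 100;-0.3 -0.32 -0.087 0 0 80 100;-0.3 -0.32 -0.087 0 0 80 100;-0.3 -0.32 -0.087 0 0 80 100;-0.3 -0.32 -0.087 0 0 80 100;-0.3 -0.32 -0.087 0 0 80 100;-0.3 -0.32 -0.087 0 0 80 100;-0.3 -0.32 -0.087 0 0 80 100",
)

```text
time_s: 1.7
ee_pos: [380.7, 103.0, 302.4]
ee_rot: [179.7, 0.0, 74.8]
force: [0.2, 1.6, 0.8]
gripper_width: 91.1
gripper_force: 0.0
```

```bash
cat >> h.py <<'E'
def go(x,y,z,yaw,rp=(180,0),st=None):
    st=st or env.state(); R0=R.from_euler("xyz",st["ee_rot"],degrees=True); R1=R.from_euler("xyz",[rp[0],rp[1],yaw],degrees=True)
    d=R0.inv().apply(np.array([x,y,z])-st["ee_pos"])/1000; w=(R0.inv()*R1).as_rotvec(degrees=True)
    print("rows:",d.round(4),w.round(1),"n>=",np.ceil(max(np.linalg.norm(d)/.0417,np.linalg.norm(w)/7.16)))
E
python3 - <<'E'
from h import *; import pickle
t,s=pickle.load(open("ts0.pkl","rb"))
c0=np.array([525,-322])
def W(u,v): return np.array([c0[0]+45-v/4.2,c0[1]+45-u/4.2,24])
P=np.array([W(*p) for p in [(188,240),(290,232),(130,155),(182,242),(282,232),(127,155),(322,135)]])[:,:2]
A=np.c_[2*P,np.ones(7)]; x=np.linalg.lstsq(A,(P**2).sum(1),rcond=None)[0]; c=x[:2]; print("centre",c,"r",np.sqrt(x[2]+c@c))
print("ang",np.degrees(np.arctan2(*(P-c).T[::-1])).round(1))
ta=proj(t,W(285,112))[0]; sb=proj(s,W(247,-5))[0]; print("bezel",tri(t,ta,s,sb))
# brightness on r=24 circle
for nm,f in(("t",t),("s",s)):
    a=np.radians(np.arange(0,360,10)); q=proj(f,np.c_[c[0]+23.7*np.cos(a),c[1]+23.7*np.sin(a),0*a+24]).astype(np.float32)
    g=cv2.remap(f["image"],q[None,:,0],q[None,:,1],cv2.INTER_LINEAR)[0]; print(nm,[f"{int(np.degrees(k)+.5)}:{v[2]}" for k,v in zip(a,g)])
# flaps
ct=lambda u,v:(190+u/4,120+v/4); cs=lambda u,v:(190+u/4,135+v/4)
for n,a,b in[("farL",(120,28),(180,20)),("farR",(338,135),(374,130)),("rightFar",(362,198),(398,196)),("rightNear",(287,350),(282,298)),("nearL",(10,233),(25,148)),("nearR",(245,360),(232,325)),("leftFar",(105,75),(160,45)),("leftNear",(28,215),(45,140)),("crFL",(112,93),(165,100)),("crFR",(320,192),(345,210))]:
    p,e=tri(t,ct(*a),s,cs(*b)); print(n,p.round(0),round(e,1))
go(c[0],c[1],120,7)
cv2.imwrite("pics/r2.png",np.vstack([np.hstack([rect(t,(578,-14),42,100,2),rect(t,(578,-14),105.5,100,2)])]))
E
```

```text
centre [ 533.47215677 -330.97487826] r 23.28877428356208
ang [ 155.9 -141.1   90.9  153.2 -144.9   90.9  -79.1]
bezel (array([ 534.71576923, -330.20035882,   72.27619371]), np.float64(1.4214199577348685))
t ['0:187', '10:173', '20:176', '30:177', '40:168', '50:183', '60:143', '70:88', '80:41', '90:55', '100:50', '110:35', '120:41', '130:40', '140:39', '150:84', '160:93', '170:44', '180:45', '190:46', '200:57', '210:79', '220:128', '230:64', '240:105', '250:179', '260:143', '270:77', '280:48', '290:47', '300:52', '310:51', '320:47', '330:51', '340:84', '350:167']
s ['0:42', '10:71', '20:108', '30:94', '40:97', '50:161', '60:206', '70:188', '80:105', '90:84', '100:66', '110:46', '120:46', '130:40', '140:47', '150:83', '160:78', '170:59', '180:57', '190:58', '200:56', '210:108', '220:101', '230:55', '240:54', '250:53', '260:72', '270:88', '280:124', '290:101', '300:107', '310:135', '320:200', '330:114', '340:44', '350:37']
farL [688.  20. 157.] 3.1
farR [ 616. -119.  161.] 1.2
rightFar [ 580. -138.  143.] 5.1
rightNear [481. -88. 152.] 2.0
nearL [553.  85. 161.] 1.3
nearR [478. -60. 122.] 0.9
leftFar [655.  27. 165.] 0.4
leftNear [565.  76. 158.] 2.7
crFL [661.  27. 108.] 1.6
crFR [ 591. -109.  112.] 3.3
rows: [-0.3788  0.2602  0.1838] [ 0.2 -0.1 67.8] n>= 12.0
```

View pics/r2.png

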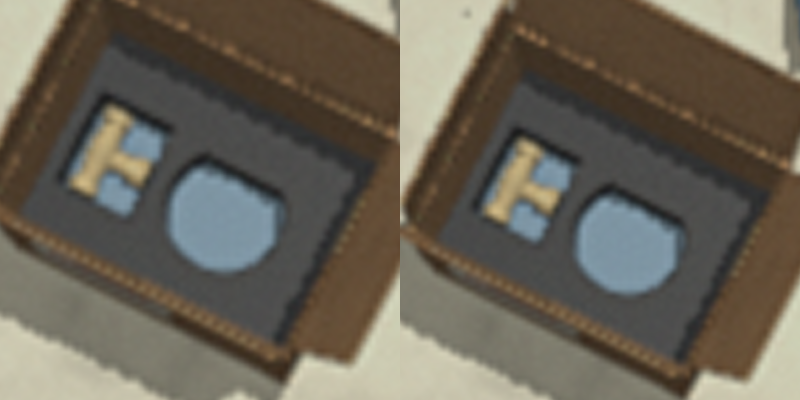

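Pocket centre is about (572,-26.5), carton yaw about -26.5°, head about (534,-331) with yaw about 6°. Pixel basis is the rectified view: pocket arc centred on (225,212), and the far crease running (512,28) to (782,160). Next I'll hover and check the neighbours' clearance.

Call:
send_rows(
  targets="-0.379 0.26 0.15 0 0 68 100;-0.379 0.26 0.15 0 0 68 100;-0.379 0.26 0.15 0 0 68 100;-0.379 0.26 0.15 0 0 68 100;-0.379 0.26 0.15 0 0 68 100;-0.379 0.26 0.15 0 0 68 100;-0.379 0.26 0.15 0 0 68 100;-0.379 0.26 0.15 0 0 68 100;-0.379 0.26 0.15 0 0 68 100;-0.379 0.26 0.15 0 0 68 100;-0.379 0.26 0.15 0 0 68 100;-0.379 0.26 0.15 0 0 68 100",
)

```text
time_s: 2.7
ee_pos: [536.1, -327.5, 148.7]
ee_rot: [-180.0, 0.0, 7.4]
force: [0.1, 0.7, -0.5]
gripper_width: 91.5
gripper_force: 0.0
```

```bash
python3 - <<'E'
from h import *; import pickle
t,s=pickle.load(open("ts0.pkl","rb"))
def dark(f,x0,y0,x1,y1,th=50):
    g=f["image"][y0:y1,x0:x1].max(2); m=(g<th).astype(np.uint8); n,l,st,ce=cv2.connectedComponentsWithStats(m); k=1+np.argmax(st[1:,4]); return ce[k]+[x0,y0]
a=dark(t,300,195,335,225);b=dark(s,305,222,332,245); print("bottle cap",a,b,tri(t,a,s,b))
print("flask cork",tri(t,(320,160),s,(332,190)), "pink",onz(t,358,226,25),"green",onz(t,340,246,25))
go(534,-331,39,6)
print(env.state()["ee_pos"],env.state()["ee_rot"])
im=grab("top"); im2=grab("side")
cv2.imwrite("pics/h.png",np.hstack([crop(im,290,130,100,125,4),crop(im2,300,170,100,125,4)]))
E
```

```text
bottle cap [316.93650794 209.95238095] [319.39130435 237.86956522] (array([ 482.17022905, -235.25917751,   83.00868844]), np.float64(2.7563171729395406))
flask cork (array([ 612.97311837, -245.20093811,  111.34864574]), np.float64(1.3744705129502646)) pink [ 443.547904   -361.94838472   25.        ] green [ 388.23400937 -308.25301754   25.        ]
rows: [-0.0025  0.0032  0.1097] [-0.   0.   1.4] n>= 3.0
[ 536.13341945 -327.53690193  148.74735322] [-1.79986036e+02  4.27670451e-02  7.40572402e+00]
```

View pics/h.png

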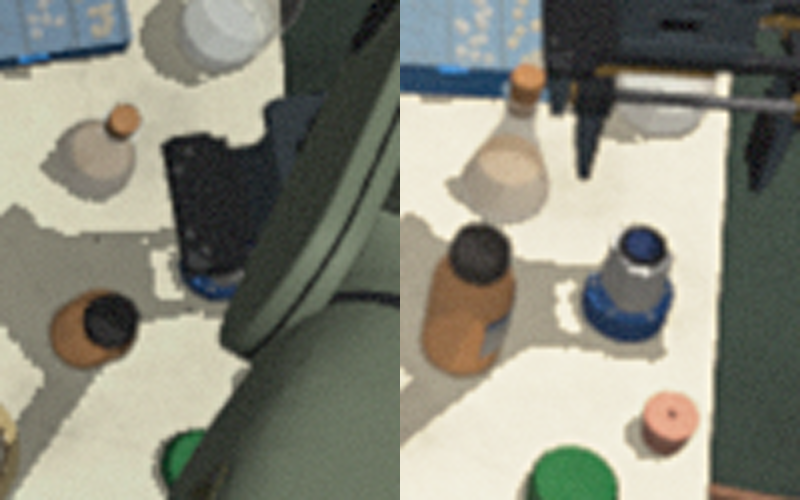

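The hover shows the body's near corner clear of the bottle cap (about 3 mm in plan, and above its height) and clear of the cork. I'll descend and close.

Call:
send_rows(
  targets="-0.0025 0.0032 0.03 0 0 1.4 100;-0.0025 0.0032 0.06 0 0 1.4 100;-0.0025 0.0032 0.09 0 0 1.4 100;-0.0025 0.0032 0.1095 0 0 1.4 100;-0.0025 0.0032 0.1095 0 0 1.4 100;-0.0025 0.0032 0.1095 0 0 1.4 25;-0.0025 0.0032 0.1095 0 0 1.4 25;-0.0025 0.0032 0.1095 0 0 1.4 25;-0.0025 0.0032 0.1095 0 0 1.4 25;-0.0025 0.0032 0.1095 0 0 1.4 25;-0.0025 0.0032 0.1095 0 0 1.4 25;-0.0025 0.0032 0.1095 0 0 1.4 25",
  grip_force=20,
)

```text
time_s: 3.8
ee_pos: [533.3, -328.6, 42.0]
ee_rot: [180.0, -0.0, 6.0]
force: [0.1, 0.2, -0.5]
gripper_width: 47.5
gripper_force: 0.0
```

Call:
send_rows(
  targets="0 0 0 0 0 0 25;0 0 0 0 0 0 25;0 0 0 0 0 0 25;0 0 0 0 0 0 25;0 0 0 0 0 0 25;0 0 0 0 0 0 25;0 0 0 0 0 0 25;0 0 0 0 0 0 25",
)

```text
time_s: 4.47
ee_pos: [533.4, -329.0, 41.7]
ee_rot: [179.9, -0.0, 6.0]
force: [0.8, -2.8, 3.0]
gripper_width: 38.7
gripper_force: 20.0
```

Call:
send_rows(
  targets="0 0 0 0 0 0 25;0 0 0 0 0 0 25;0 0 0 0 0 0 25;0 0 0 0 0 0 25",
)

```text
time_s: 4.8
ee_pos: [533.4, -329.0, 41.8]
ee_rot: [179.9, -0.0, 6.0]
force: [0.1, -4.9, 4.0]
gripper_width: 38.5
gripper_force: 20.0
```

```bash
python3 - <<'E'
from h import *; import pickle
S=[grab("side") for _ in range(4)]; s=S[0]; s["image"]=np.mean([x["image"] for x in S],0).astype(np.uint8)
t,s0=pickle.load(open("ts0.pkl","rb"))
c=(530,-331)
cv2.imwrite("pics/g.png",np.vstack([np.hstack([rect(s,c,24,38,5.2),rect(s0,c,24,38,5.2)])]))
st=env.state();print(st["gripper_width"],st["torque"])
E
```

```text
38.52412948966992 [-0.95276648  0.16940125 -0.03523218]
```

View pics/g.png

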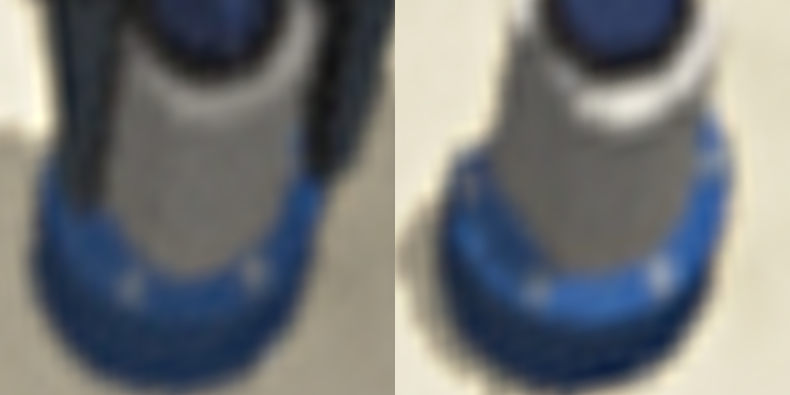

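Width stays at 38.5 mm, so the pads are not on the flats. The crop and red-channel profile show the flange missing between about -10° and 65°, and the silver ring notched at about 122°. So the head's yaw is about 30°, and I'll regrasp at 31°.

Call:
send_rows(
  targets="0 0 0 0 0 0 65;0 0 0 0 0 0 65;0 0 0 0 0 0 65;0 0 0 0 0 0 65;0 0.0015 0 0 0 -7 65;0 0.0015 0 0 0 -14 65;0 0.0015 0 0 0 -21 65;0 0.0015 0 0 0 -25 65;0 0.0015 0 0 0 -25 65;0 0.0015 0 0 0 -25 25;0 0.0015 0 0 0 -25 25;0 0.0015 0 0 0 -25 25",
)

```text
time_s: 6.0
ee_pos: [533.2, -329.8, 41.3]
ee_rot: [-180.0, -0.0, 31.0]
force: [0.0, -0.3, 0.1]
gripper_width: 42.5
gripper_force: 0.0
```

Call:
send_rows(
  targets="0 0 0 0 0 0 25;0 0 0 0 0 0 25;0 0 0 0 0 0 25;0 0 0 0 0 0 25;0 0 0 0 0 0 25;0 0 0 0 0 0 25",
)

```text
time_s: 6.5
ee_pos: [533.2, -329.9, 41.4]
ee_rot: [-180.0, -0.0, 31.0]
force: [0.1, -0.4, -0.9]
gripper_width: 33.0
gripper_force: 20.0
```

Call:
send_rows(
  targets="0 0 0 0 0 0 25;0 0 -0.01 0 0 0 25;0 0 -0.03 0 0 0 25;0 0 -0.055 0 0 0 25;0 0 -0.085 0 0 0 25;0 0 -0.115 0 0 0 25;0 0 -0.145 0 0 0 25;0 0 -0.175 0 0 0 25;0 0 -0.2 0 0 0 25;0 0 -0.21 0 0 0 25;0 0 -0.21 0 0 0 25;0 0 -0.21 0 0 0 25",
  grip_force=28,
)

```text
time_s: 7.5
ee_pos: [532.8, -329.8, 250.7]
ee_rot: [-179.9, 0.0, 31.0]
force: [-0.1, -0.1, -3.4]
gripper_width: 32.8
gripper_force: 28.0
```

```bash
python3 - <<'E'
from h import *
go(572,-26.5,252,-26.5); st=env.state(); print(st["ee_pos"],st["gripper_width"],st["force"])
E
```

```text
rows: [ 0.1899 -0.2396 -0.0011] [-0.   0.1 57.5] n>= 9.0
[ 532.77445321 -329.75542905  250.70973138] 32.83347417304714 [-0.12245461 -0.11629543 -3.43455822]
```

Call:
send_rows(
  targets="0.01 -0.013 0 0 0 3 25;0.03 -0.038 0 0 0 9 25;0.052 -0.066 0 0 0 16 25;0.075 -0.095 0 0 0 23 25;0.098 -0.124 0 0 0 30 25;0.121 -0.153 0 0 0 37 25;0.144 -0.182 0 0 0 44 25;0.165 -0.208 0 0 0 50 25;0.18 -0.227 -0.001 0 0 54.5 25;0.19 -0.24 -0.001 0 0 57.5 25;0.19 -0.24 -0.001 0 0 57.5 25;0.19 -0.24 -0.001 0 0 57.5 25",
)

```text
time_s: 8.5
ee_pos: [571.3, -25.8, 250.1]
ee_rot: [179.9, 0.2, -26.3]
force: [-0.4, 0.1, -2.4]
gripper_width: 32.6
gripper_force: 28.0
```

```bash
python3 - <<'E'
from h import *
def avg(n):
    F=[grab(n) for _ in range(3)]; F[0]["image"]=np.mean([f["image"] for f in F],0).astype(np.uint8); return F[0]
t,s=avg("top"),avg("side")
st=env.state(); print(st["ee_pos"],st["ee_rot"])
p=proj(s,st["ee_pos"]); q=proj(t,st["ee_pos"]); print(p,q)
u,v=(p[0]-[30,35]).astype(int)
cv2.imwrite("pics/k.png",np.hstack([crop(t,185,110,100,125,4),crop(s,u,v,80,100,5)]))
E
```

```text
[572.1589293  -27.42838174 252.15027362] [ 1.79983481e+02  2.56815694e-02 -2.65399804e+01]
[[243.31335604 147.28048139]] [[236.32380864 161.50534378]]
```

View pics/k.png

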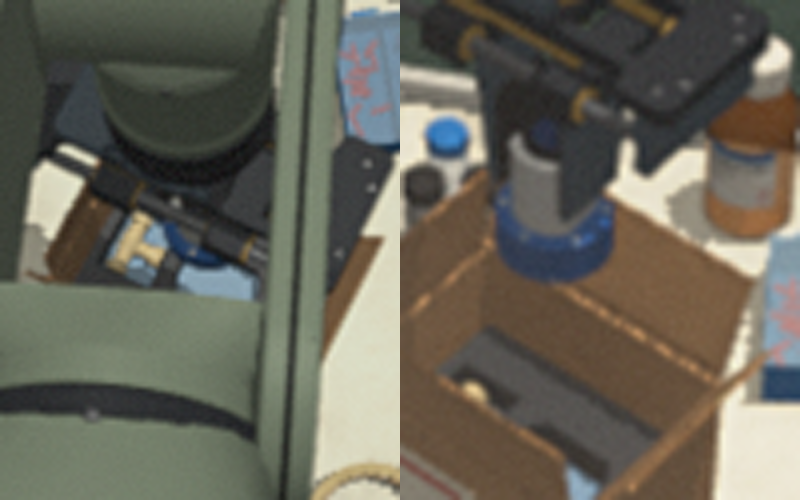

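The held head shows its round side to the camera at about (555,240) in the right half, so the flat faces the far side, as the pocket does. I'll go down to just above the foam, checking the left flap's angle first.

```bash
python3 - <<'E'
from h import *; import pickle
t,s=pickle.load(open("ts0.pkl","rb"))
Rz=R.from_euler("z",-26.5,degrees=True)
C=lambda p:Rz.apply(p)+[578.3,-13,0]
for a in(80,95,110,125):
    k=np.radians(a)
    for n,P in(("left",[[x,78-60*np.cos(k),101.7+60*np.sin(k)] for x in(55,-55)]),("right",[[x,-78+60*np.cos(k),101.7+60*np.sin(k)] for x in(55,-55)]),("near",[[-59+60*np.cos(k),y,105.5+60*np.sin(k)] for y in(79,-79)]),("far",[[59-60*np.cos(k),y,105.5+60*np.sin(k)] for y in(79,-79)])):
        W=C(np.array(P)); print(a,n,"top",((proj(t,W)-[190,120])*4).round().astype(int).tolist(),"side",((proj(s,W)-[190,135])*4).round().astype(int).tolist())
go(572,-26.5,95,-26.5)
E
```

```text
80 left top [[112, 72], [31, 224]] side [[167, 47], [50, 145]]
80 right top [[304, 164], [226, 319]] side [[335, 146], [222, 254]]
80 near top [[18, 206], [247, 317]] side [[43, 126], [244, 253]]
80 far top [[91, 71], [316, 179]] side [[146, 40], [344, 157]]
95 left top [[90, 61], [8, 213]] side [[148, 35], [31, 132]]
95 right top [[326, 174], [248, 330]] side [[356, 157], [242, 266]]
95 near top [[6, 228], [236, 340]] side [[25, 140], [227, 268]]
95 far top [[102, 50], [327, 157]] side [[162, 26], [360, 141]]
110 left top [[69, 53], [-13, 204]] side [[130, 28], [13, 125]]
110 right top [[348, 186], [271, 342]] side [[376, 173], [263, 283]]
110 near top [[-5, 251], [224, 363]] side [[8, 158], [210, 288]]
110 far top [[113, 31], [337, 137]] side [[178, 17], [374, 131]]
125 left top [[51, 48], [-30, 197]] side [[114, 27], [-2, 122]]
125 right top [[367, 198], [291, 354]] side [[394, 192], [282, 303]]
125 near top [[-13, 272], [215, 385]] side [[-7, 179], [194, 310]]
125 far top [[124, 17], [346, 122]] side [[192, 14], [387, 126]]
rows: [-0.0005 -0.0008  0.1572] [ 0.  0. -0.] n>= 4.0
```

The overlay numbers put the left flap at about 83°, leaning slightly inward, where the hand's body would catch it. I'll nudge it outward with the flange first.

Call:
send_rows(
  targets="0 0 0.025 0 0 0 25;0 -0.01 0.05 0 0 0 25;0 -0.03 0.07 0 0 0 25;0 -0.045 0.072 0 0 0 25;0 -0.055 0.072 0 0 0 25;0 -0.065 0.072 0 0 0 25;0 -0.075 0.072 0 0 0 25;0 -0.08 0.072 0 0 0 25;0 -0.08 0.072 0 0 0 25",
)

```text
time_s: 9.55
ee_pos: [609.1, 46.3, 181.6]
ee_rot: [-179.9, -0.1, -26.4]
force: [1.1, -1.4, -3.5]
gripper_width: 32.6
gripper_force: 28.0
```

Call:
send_rows(
  targets="0 0.025 0 0 0 0 25;0 0.05 0 0 0 0 25;0 0.07 0 0 0 0 25;0 0.08 0 0 0 0 25;0 0.08 0.02 0 0 0 25;0 0.08 0.045 0 0 0 25;0 0.08 0.07 0 0 0 25;0 0.08 0.082 0 0 0 25;0 0.08 0.086 0 0 0 25;0 0.08 0.086 0 0 0 25",
)

```text
time_s: 10.38
ee_pos: [572.2, -26.3, 93.9]
ee_rot: [180.0, 0.1, -26.5]
force: [0.9, 0.5, -2.4]
gripper_width: 32.3
gripper_force: 28.0
```

```bash
python3 - <<'E'
from h import *
go(572,-26.5,85,-26.5);st=env.state(); print(st["ee_pos"],st["ee_rot"],st["force"],st["torque"])
E
```

```text
rows: [-0.0001  0.0002  0.0089] [0.  0.1 0. ] n>= 1.0
[572.16197518 -26.3162394   93.88226725] [ 1.79988111e+02  7.20420075e-02 -2.64778283e+01] [ 0.91673975  0.46943361 -2.4352107 ] [-0.02506851  0.15787307 -0.028546  ]
```

Call:
send_rows(
  targets="0 0 0.004 0 0 0 25;0 0 0.007 0 0 0 25;0 0 0.01 0 0 0 25;0 0 0.012 0 0 0 25;0 0 0.014 0 0 0 25;0 0 0.016 0 0 0 25;0 0 0.016 0 0 0 25",
)

```text
time_s: 10.97
ee_pos: [571.8, -26.3, 78.0]
ee_rot: [180.0, 0.1, -26.5]
force: [-0.7, -0.5, -2.7]
gripper_width: 32.3
gripper_force: 28.0
```

Call:
send_rows(
  targets="0 0 0.003 0 0 0 25;0 0 0.006 0 0 0 25;0 0 0.009 0 0 0 25;0 0 0.012 0 0 0 25;0 0 0.014 0 0 0 25;0 0 0.0155 0 0 0 25;0 0 0.0165 0 0 0 25;0 0 0.0165 0 0 0 25",
)

```text
time_s: 11.63
ee_pos: [571.9, -26.3, 61.6]
ee_rot: [180.0, 0.1, -26.5]
force: [-1.9, 0.0, -2.7]
gripper_width: 32.9
gripper_force: 28.0
```

Call:
send_rows(
  targets="0 0 0.0007 0 0 0 25;0 0 0.0014 0 0 0 25;0 0 0.002 0 0 0 25;0 0 0.002 0 0 0 25;0 0 0.002 0 0 0 25",
)

```text
time_s: 12.05
ee_pos: [572.0, -26.3, 60.4]
ee_rot: [-180.0, 0.0, -26.5]
force: [-3.7, 1.4, 2.6]
gripper_width: 32.8
gripper_force: 28.0
```

Contact came at TCP z = 60.4, exactly the seated height. I'll release and retreat straight up.

Call:
send_rows(
  targets="0 0 0 0 0 0 58;0 0 0 0 0 0 58;0 0 0 0 0 0 58;0 0 0 0 0 0 58;0 0 0 0 0 0 58;0 0 -0.01 0 0 0 58;0 0 -0.03 0 0 0 58;0 0 -0.06 0 0 0 58;0 0 -0.09 0 0 0 58;0 0 -0.12 0 0 0 0;0 0 -0.14 0 0 0 0;0 0 -0.14 0 0 0 0",
)

```text
time_s: 13.05
ee_pos: [575.4, -26.6, 206.0]
ee_rot: [-179.7, -0.6, -26.5]
force: [0.5, 0.1, -0.4]
gripper_width: 35.7
gripper_force: 0.0
```

Call:
send_rows(
  targets="0 -0.03 0 0 0 0 0;0 -0.06 0 0 0 0 0;0 -0.09 0 0 0 0 0;0 -0.12 0 0 0 0 0;0 -0.14 0 0 0 0 0;0 -0.14 0 0 0 0 0;0 -0.14 0 0 0 0 0;0 -0.14 0 0 0 0 0",
)

```text
time_s: 13.72
ee_pos: [634.2, 98.3, 199.5]
ee_rot: [179.9, 0.0, -26.5]
force: [-0.0, -0.3, 0.3]
gripper_width: 0.3
gripper_force: 0.0
```

```bash
python3 - <<'E'
from h import *
def avg(n):
    F=[grab(n) for _ in range(3)]; F[0]["image"]=np.mean([f["image"] for f in F],0).astype(np.uint8); return F[0]
t,s=avg("top"),avg("side")
st=env.state(); Rz=R.from_euler("z",-26.5,degrees=True); print("TCP in carton",Rz.inv().apply(st["ee_pos"]-[578.3,-13,0]),st["gripper_width"])
cv2.imwrite("pics/m.png",np.hstack([crop(t,185,110,100,125,4),crop(s,190,125,100,125,4)]))
E
```

```text
TCP in carton [  0.78943568 124.55117715 200.21485945] 0.1915436933216861
```

View pics/m.png

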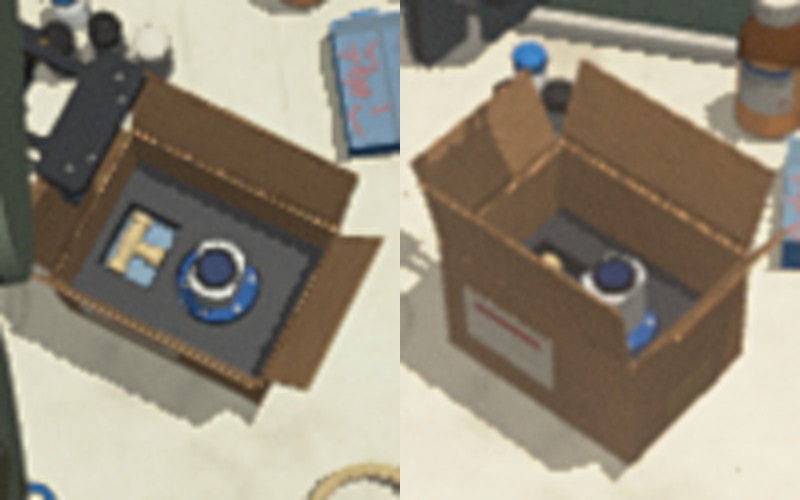

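The head stands upright and home in the D pocket: bezel at (215,265) in the top crop, flat to the far side. All flaps are open. Now I'll fold the left flap.

Call:
send_rows(
  targets="0 0 0.035 0 0 0 0;0 0 0.07 0 0 0 0;0 0.005 0.075 0 0 0 0;0 0.02 0.075 0 0 0 0;0 0.035 0.075 0 0 0 0;0 0.05 0.075 0 0 0 0;0 0.065 0.076 0 0 0 0;0 0.075 0.082 0 0 0 0;0 0.085 0.089 0 0 0 0;0 0.088 0.094 0 0 0 0;0 0.088 0.097 0 0 0 0;0 0.088 0.097 0 0 0 0",
)

```text
time_s: 15.02
ee_pos: [594.8, 19.0, 103.4]
ee_rot: [179.9, 0.0, -26.5]
force: [-2.1, -2.2, 3.6]
gripper_width: 0.4
gripper_force: 2.2
```

Call:
send_rows(
  targets="0 0 -0.03 0 0 0 0;0 0 -0.06 0 0 0 0;0 0.02 -0.08 0 0 0 0;0 0.055 -0.08 0 0 0 0;0 0.09 -0.08 0 0 0 0;0 0.125 -0.08 0 0 0 0;0 0.16 -0.08 0 0 0 0;0 0.182 -0.08 0 0 0 0;0 0.184 -0.06 0 0 0 0;0 0.184 -0.035 0 0 0 0;0 0.184 -0.015 0 0 0 0;0 0.184 -0.015 0 0 0 0",
)

```text
time_s: 16.02
ee_pos: [510.6, -143.7, 113.8]
ee_rot: [179.9, 0.5, -26.5]
force: [-0.9, -0.7, 0.2]
gripper_width: 0.5
gripper_force: 0.0
```

Call:
send_rows(
  targets="0 -0.015 -0.005 0 0 0 0;0 -0.03 -0.007 0 0 0 0;0 -0.045 -0.007 0 0 0 0;0 -0.06 -0.007 0 0 0 0;0 -0.075 -0.007 0 0 0 0;0 -0.087 -0.006 0 0 0 0;0 -0.097 0.001 0 0 0 0;0 -0.106 0.008 0 0 0 0;0 -0.11 0.012 0 0 0 0;0 -0.11 0.0145 0 0 0 0;0 -0.11 0.015 0 0 0 0;0 -0.11 0.015 0 0 0 0",
)

```text
time_s: 17.02
ee_pos: [562.8, -45.2, 103.4]
ee_rot: [-179.9, 0.0, -26.5]
force: [-0.1, 2.3, 4.0]
gripper_width: 0.9
gripper_force: 2.0
```

```bash
python3 - <<'E'
from h import *
st=env.state(); Rz=R.from_euler("z",-26.5,degrees=True); print("TCP in carton",Rz.inv().apply(st["ee_pos"]-[578.3,-13,0]),st["force"])
for x,y,z in((0,-37,190),(-112,0,190),(125,0,190)):
    go(*(Rz.apply([x,y,0])+[578.3,-13,z]),-26.5)
E
```

```text
TCP in carton [  0.53181801 -35.74925595 103.38830517] [-0.11061295  2.32625609  4.0009584 ]
rows: [-0.0005  0.0011 -0.0866] [-0.1  0.  -0. ] n>= 3.0
rows: [-0.1126 -0.0359 -0.0865] [-0.1  0.  -0. ] n>= 4.0
rows: [ 0.1244 -0.036  -0.0866] [-0.1  0.  -0. ] n>= 4.0
```

Call:
send_rows(
  targets="0 0 -0.035 0 0 0 0;0 0 -0.07 0 0 0 0;-0.02 -0.01 -0.09 0 0 0 0;-0.055 -0.02 -0.09 0 0 0 0;-0.09 -0.036 -0.09 0 0 0 0;-0.112 -0.036 -0.09 0 0 0 0;-0.117 -0.036 -0.085 0 0 0 0;-0.117 -0.036 -0.055 0 0 0 0;-0.117 -0.036 -0.03 0 0 0 0;-0.117 -0.036 -0.022 0 0 0 0;-0.117 -0.036 -0.022 0 0 0 0",
)

```text
time_s: 17.93
ee_pos: [472.6, 37.6, 122.7]
ee_rot: [179.8, 0.3, -26.5]
force: [-1.5, 0.1, -0.4]
gripper_width: 0.8
gripper_force: 0.0
```

Call:
send_rows(
  targets="0.015 0 -0.003 0 0 0 0;0.03 0 -0.003 0 0 0 0;0.043 0 -0.003 0 0 0 0;0.056 0 -0.003 0 0 0 0;0.069 0 -0.003 0 0 0 0;0.08 0 0 0 0 0 0;0.088 0 0.006 0 0 0 0;0.093 0 0.011 0 0 0 0;0.096 0 0.015 0 0 0 0;0.096 0 0.0175 0 0 0 0;0.096 0 0.018 0 0 0 0;0.096 0 0.018 0 0 0 0",
)

```text
time_s: 18.93
ee_pos: [560.1, -4.7, 107.3]
ee_rot: [-180.0, -0.1, -26.4]
force: [0.1, -2.2, 1.7]
gripper_width: 0.6
gripper_force: 1.1
```

Call:
send_rows(
  targets="0 0 -0.035 0 0 0 0;0 0 -0.07 0 0 0 0;0.02 0 -0.088 0 0 0 0;0.055 0 -0.088 0 0 0 0;0.09 0 -0.088 0 0 0 0;0.125 0 -0.088 0 0 0 0;0.155 0 -0.085 0 0 0 0;0.157 0 -0.065 0 0 0 0;0.157 0 -0.035 0 0 0 0;0.157 0 -0.018 0 0 0 0;0.157 0 -0.018 0 0 0 0",
)

```text
time_s: 19.85
ee_pos: [697.0, -73.8, 119.3]
ee_rot: [179.8, 0.6, -26.5]
force: [-0.4, -0.2, -0.6]
gripper_width: 0.4
gripper_force: 0.0
```

Call:
send_rows(
  targets="-0.02 0 -0.003 0 0 0 0;-0.038 0 -0.003 0 0 0 0;-0.053 0 -0.003 0 0 0 0;-0.067 0 -0.003 0 0 0 0;-0.08 0 -0.003 0 0 0 0;-0.092 0 -0.002 0 0 0 0;-0.101 0 0.003 0 0 0 0;-0.107 0 0.009 0 0 0 0;-0.112 0 0.014 0 0 0 0;-0.113 0 0.0175 0 0 0 0;-0.113 0 0.018 0 0 0 0;-0.113 0 0.018 0 0 0 0",
)

```text
time_s: 20.85
ee_pos: [598.7, -23.8, 107.3]
ee_rot: [-180.0, 0.1, -26.5]
force: [-2.8, 1.0, 3.2]
gripper_width: 0.5
gripper_force: 2.0
```

Call:
send_rows(
  targets="0 0 -0.03 0 0 0 0;-0.01 0 -0.07 0 0 0 0;-0.04 0 -0.1 0 0 0 0;-0.07 -0.03 -0.12 0 0 0 0;-0.1 -0.06 -0.13 0 0 0 0;-0.12 -0.09 -0.13 0 0 0 0;-0.14 -0.12 -0.13 0 0 0 0;-0.16 -0.15 -0.13 0 0 0 0;-0.17 -0.18 -0.13 0 0 0 0;-0.18 -0.21 -0.13 0 0 0 0;-0.18 -0.22 -0.13 0 0 0 0;-0.18 -0.22 -0.13 0 0 0 0",
)

```text
time_s: 21.85
ee_pos: [536.9, 255.2, 236.3]
ee_rot: [-180.0, -0.0, -26.3]
force: [-0.2, 0.0, -0.4]
gripper_width: 0.2
gripper_force: 0.0
```

```bash
python3 - <<'E'
from h import *
t,s=grab("top"),grab("side")
print(env.state()["ee_pos"])
cv2.imwrite("pics/n.png",np.hstack([crop(t,140,90,240,200,2)[:, :],crop(s,190,135,80,100,4)]))
E
```

```text
[536.18443794 252.27272744 236.44310608]
```

View pics/n.png

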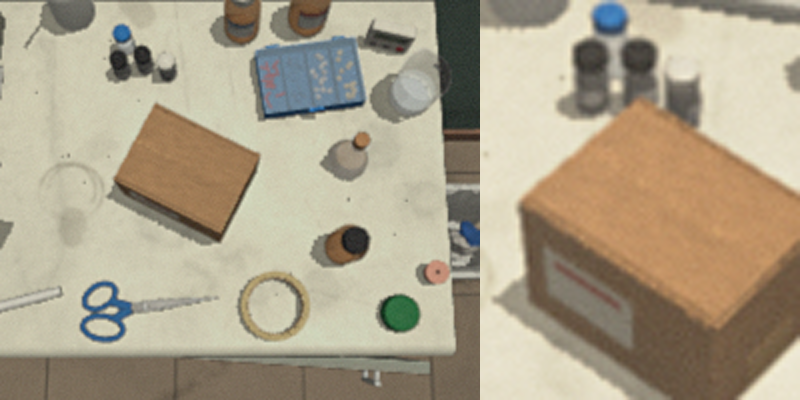

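The carton is closed flat, centred at about (187,170) in the left half. The bystanders are where they were and the arm is clear.

```bash
python3 -c "
from workcell import env
print(env.job_done())"
```

```text
the job is handed in; nothing more can be done
None
```

The sensor head is seated upright in the D-shaped pocket and the carton is closed, short flaps first and then the long ones; I handed the job in after about 22 s of robot time, but no verdict was returned.

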